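# Stamp the block, then index the sled into its notch

### The arm

A 7-joint arm with a two-finger parallel gripper is mounted at the origin on a cart in front of the work surface, level with it; the furniture and walls round the work are solid. World frame = base frame: x ahead of the robot, y to its left, z up, the work surface at z = 0. Lengths are in m, angles in rad, forces in N, time in s.
With the tool pointing down it reaches from about 0.425 to 0.925 m from the base axis. Payload 6.8 kg.
Tool frame: the origin (TCP) lies at the very end of the fingers, on their centre line; the grasp point (between the pads) lies grasp_offset behind it (grasp_offset is the distance from the TCP to the grasp point, in m); z points along the fingers, y is the direction in which the jaws open and shut (so a half turn about z gives the same grasp; the last joint's range is limited). The gripper opens to 85 mm and grips with 20 to 120 N. Pads are 22 mm wide; open, the fingers measure 114 mm over their backs; the gripper's body (76 mm by 85 mm) begins 54 mm behind the grasp point. The pads swing forward as they close: fully open they stand 13 mm farther back than shut.
Start: joints at [1.033, 0.477, 0.022, 1.555, -0.011, 1.109, -0.083], TCP at [0.281, -0.614, 0.231] pointing down, gripper open.
Joint ranges: [-2.96, 2.96], [-0.34, 2.1], [-1.41, 1.46], [0.24, 2.44], [-1.37, 4.51], [0.17, 1.92], [-2.96, 2.96]. Speed limits (rad/s): [2.39, 2.39, 3.14, 3.14, 3.14, 3.14, 3.14].

### API

Orientations are given as a unit quaternion [w, x, y, z].
In Python, from station import * gives the robot as it stands.
- The arm moves only by the shell command python3 -m handwheel 'ROWS' [FORCE]. ROWS is JSON, one flat list of numbers, 7 for each row, row after row: the shift along the world's x, y, z in cm, then the turn, a rotation vector about the world's x, y, z in degrees, then the opening, from 0 (shut) to 1 (fully open). In form: [tx, ty, tz, ax, ay, az, fingers, tx, ty, tz, ax, ay, az, fingers, ...]. A call has 1 to 8 rows; each row is the pose to reach, as a shift and turn from the pose measured when the call began; what a row does not reach only later rows make up. A row lasts 1/12 s, in which the tool goes at most 41.7 mm and 7.16 degrees, less where a joint would pass 70% of its speed; a pose out of reach is approached as far as the arm can. A call with a gripper value outside its range is refused whole. The fingers move at their own pace and stop on an object; FORCE is the grip in N (left out, the last holds). Time passes only in rows, so rows that repeat a pose let the fingers close. It gives the time, the measured TCP pose, the force and the opening at its end, in the units of the state.
- get_obs(): the state, without advancing time (a new reading comes with each control period).
- read_camera(name): name is "scene" or "top"; returns the picture (400x640x3 uint8, red, green, blue); there is no depth.
- camera_info(name): a dict with "fx", "fy", "cx", "cy" (pixels), "R" (3x3) and "t" (3): a world point X has camera coordinates R X + t. Camera axes: x right, y down, z forward; pixel columns grow to the right and rows downward; lengths in m; the calibration is good to about 2 mm. A picture is of the moment at which its call begins. camera_info takes no time and is no camera call.
- hand_in(): hands the job in, once; it reports no verdict.
The state is a dict: "t": time; "q": joint angles; "joint_vel": joint speeds; "joint_torque": joint torques, N m; "eef_pos": TCP position; "tool_rot": TCP orientation; "contact_force": force on the tool from outside, world axes, zero at the start; "torque": the same for the moment, N m; "gripper_width": opening from 0.0 (shut) to 1.0 (fully open).
Only numpy, scipy, OpenCV 4.12 (cv2) and the standard library are available. Lean on these libraries where they do the work, as an engineer would, in place of code of your own. Each camera call takes 0.05 s, during which the arm holds its last target. There are 200 camera calls.

### The job

Pull the lever of the small press all the way down to its stop so that it stamps the wood block below, then ease it slowly back up to rest without letting it fly back. Then pinch the upright tab of the sled that carries the block and slide the sled along its rail, away from the press, until its spring ball clicks into the notch of the index bar; finish there still holding the tab, with the ball in the notch. Leave the jar, the sanding block and the screwdriver where they are.

Things in the scene. Friction and masses are not known exactly. Their poses are not given: they have to be found in the camera images.
- press_base (a point): Grey lever press with rail, fixed to the bench; this point is on the bench straight below the punch. Its -y axis is the way the sled slides, away from the press; -x is the side where the lever sticks out, towards the robot; z up. Base plate 12 mm thick, x = -65 to 100, y = -340 to 70 mm. Column behind the rail, x = 59 to 93 mm.
- lever (a joint): Turn of the press lever (rad): 0 = at rest, raised; 0.9 = pulled fully down against its stop. A spring returns it: about 3 N at the grip at rest, 9 N at the end of the stroke, and a damper adds about 2 N per rad/s. Let go from low down it flies back up. It drives the punch, 34 mm per rad.
- lever_grip (a point): Centre of the lever's black round cross grip, 18 mm thick, 70 mm long, level along the press's y (= the point's y). At lever value q it lies 140*cos(0.698-q) mm towards the press's -x from lever_pivot and 140*sin(0.698-q) mm above it. The lever's 12 mm arm joins it 49 mm from its centre on the press's -y side; the other end is free and nothing is above it.
- lever_pivot (a point): Point on the lever's fixed hinge axis (along the press's y), level with the centre of the grip in y, 182 mm above the bench. The press's head beside it spans x = -27 to 93, y = -25 to 25 mm in the press's axes and 152 to 207 mm above the bench; the 14 mm punch stands up out of it to 247 mm.
- sled (a joint): Travel of the sled along the rail (m): near 0 = block below the punch, grows as it slides in the press's -y direction, away from the press; end stop at 0.15. About 1 N of friction.
- sled_tab (a point): Centre of the sled's upright aluminium tab: 14 mm thick along the rail (y), 32 mm wide across it (x), 48 mm high (24 mm above and below this point), on the sled's flat deck, 36 mm above the bench. No obstacle within 90 mm of it along the rail. The wood block, 75 x 46 x 40 mm, is fixed in the sled 150 mm from it towards +y, top 76 mm above the bench. Axes as the press's.
- ball_point (a point): Centre of the sled's 12 mm spring ball, under the brass plunger on a small arm at the sled's side facing the robot. It rides on the top of the index bar, goes with the sled and drops about 4 mm when it is in the notch. In the press's axes it lies 50 mm towards +y and 47 mm towards -x from sled_tab.
- notch (a point): Middle of the notch, at the index bar's top: a 9 mm wide slot across the 14 mm wide, 235 mm long flat steel bar beside the rail on the robot's side; a brass screw head on the bar's near side marks it. Place varies: the sled slides 55 to 120 mm. The ball falls in over the last 4 mm, pulling the sled with up to 8 N, and then resists leaving with 10 to 15 N either way. Axes as the press's.
- jar_mid (a point): Empty glass jam jar, 69 mm wide and 80 mm high, standing to the left of the press; its centre. Leave it alone.
- sanding_mid (a point): Cork sanding block 112 x 64 x 32 mm to the right of the press; its centre. Leave it alone.
- driver_mid (a point): Screwdriver with yellow handle, 188 mm long, lying to the left of the press; its centre. Leave it alone.

How it is judged:
By the outcome, as a careful person would: the job done as asked, in the order asked, and still so for the second after the job is handed in, while the arm keeps its last pose, push and grip.
It also fails if it takes over 51 s, if anything falls off the work surface, if the arm or the gripper's body presses on something with over 40 N, if the wrist force passes 120 N, or if a joint passes its speed limit or range.

## Working session

There is one attempt and no reset: what is moved stays moved. The work goes in short steps, Python scripts to look and compute and a shell command to move; the robot and the scene stay as the last step left them, time stands still between calls to the robot, and variables do not carry over. Pictures are saved under pics/ and viewed, on a budget of 10 in all, crops included, one or two more only if the job needs it, and the job is handed in when it is done.

```bash
mkdir -p pics; cat > h.py <<'E'
from station import *
import numpy as np, cv2
def ray(n,u,v):
    c=camera_info(n);R=np.array(c["R"]);t=np.array(c["t"])
    d=R.T@np.array([(u-c["cx"])/c["fx"],(v-c["cy"])/c["fy"],1]);return -R.T@t,d
def onz(n,u,v,z):
    o,d=ray(n,u,v);return o+d*(z-o[2])/d[2]
def proj(n,X):
    c=camera_info(n);p=np.array(c["R"])@np.array(X)+np.array(c["t"]);return np.array([c["fx"]*p[0]/p[2]+c["cx"],c["fy"]*p[1]/p[2]+c["cy"]])
def two(a,b):
    (o,d),(p,e)=ray("scene",*a),ray("top",*b)
    s=np.linalg.lstsq(np.c_[d,-e],p-o,rcond=None)[0];P,Q=o+d*s[0],p+e*s[1];return (P+Q)/2,np.linalg.norm(P-Q)
E
python3 - <<'E'
from h import *
for n in("scene","top"):
    im=read_camera(n);cv2.imwrite(f"pics/{n}0.png",im[:,:,::-1])
    print(n,{k:np.round(v,3).tolist() for k,v in camera_info(n).items()})
print(get_obs())
try:
    import station; print([k for k in dir(station) if k[0]!='_'])
except Exception as e: print(e)
E
```

```text
scene {'fx': 442.103, 'fy': 442.103, 'cx': 311.538, 'cy': 201.903, 'R': [[-0.856, -0.516, 0.01], [-0.394, 0.641, -0.659], [0.334, -0.568, -0.752]], 't': [0.463, 0.306, 1.395]}
top {'fx': 450.659, 'fy': 450.659, 'cx': 313.918, 'cy': 195.864, 'R': [[0.007, -1.0, -0.005], [-0.996, -0.007, -0.089], [0.089, 0.005, -0.996]], 't': [-0.002, 0.545, 1.539]}
{'t': 0.1, 'q': array([ 1.03286722,  0.47769319,  0.02233919,  1.55637809, -0.01150162,
        1.10930465, -0.08309164]), 'joint_vel': array([ 0.00030691, -0.0017443 , -0.00125512, -0.00244954, -0.00094034,
        0.00034188, -0.00083096]), 'joint_torque': array([ 4.53573288e-03, -5.97767937e+01,  1.61411963e+00, -2.81953794e+01,
        1.28658861e-02,  5.04783180e-03, -7.19587138e-05]), 'eef_pos': array([ 0.2810451 , -0.61310484,  0.23042836]), 'tool_rot': array([-7.94070634e-04,  9.76991035e-01,  2.13278766e-01, -2.33178463e-04]), 'contact_force': array([ 0.9305201 , -0.57383302, -0.22998141]), 'torque': array([ 0.02651736, -0.01355827, -0.00195031]), 'gripper_width': 1.0011675097078616}
['PlanningError', 'camera_info', 'get_obs', 'grasp_offset', 'hand_in', 'read_camera']
```

View pics/scene0.png

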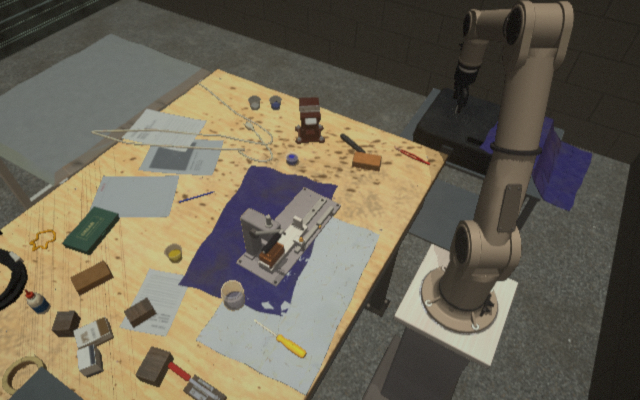

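View pics/top0.png

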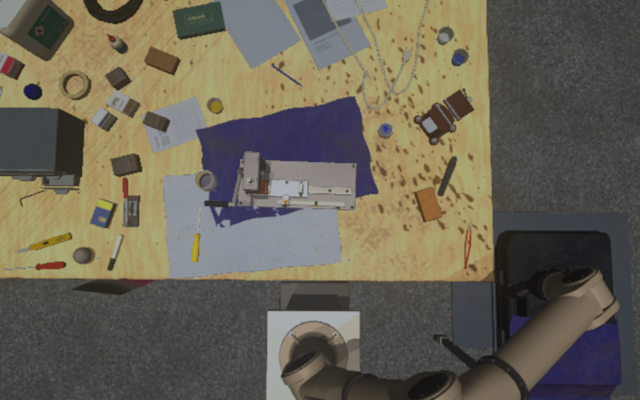

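The scene view shows the press at about (285,235), with the jar at (232,294) and the screwdriver at (280,340). The top view shows the base plate over about (237–356, 160–210), with the black grip at about (213,204). I'll zoom in on both views.

```bash
python3 - <<'E'
from h import *
a=cv2.imread("pics/top0.png")[140:225,195:365];b=cv2.imread("pics/scene0.png")[180:310,225:350]
a=cv2.resize(a,None,fx=4.7,fy=4.7,interpolation=cv2.INTER_CUBIC);b=cv2.resize(b,None,fx=4.6,fy=4.6,interpolation=cv2.INTER_CUBIC)
cv2.imwrite("pics/top0c.png",a);cv2.imwrite("pics/scene0c.png",b)
E
```

```text
(no output)
```

View pics/top0c.png

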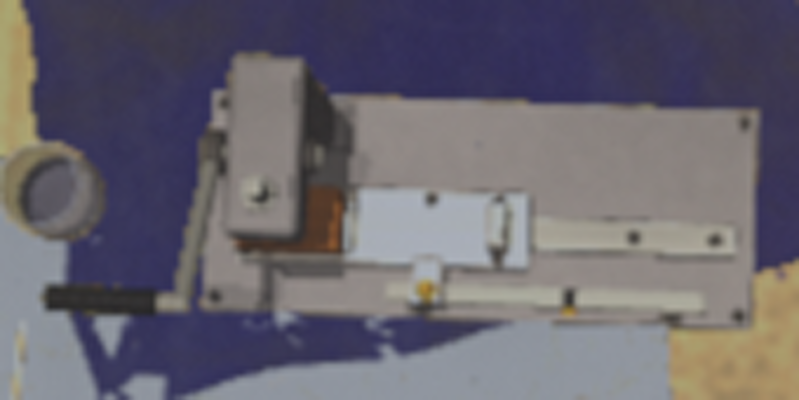

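View pics/scene0c.png

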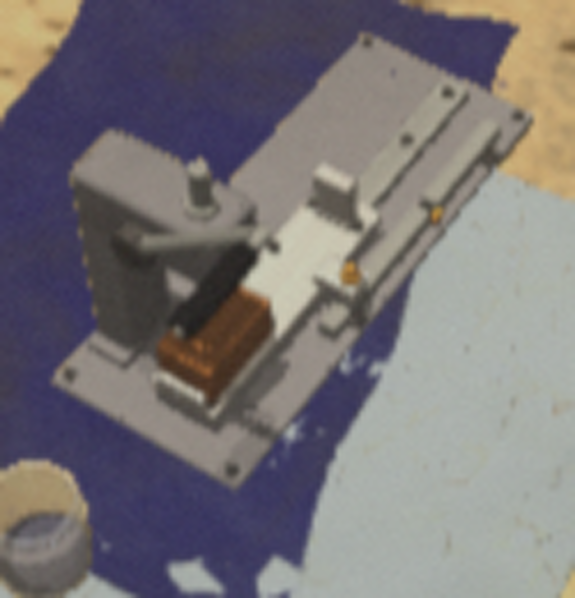

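Top crop (scale 4.7, origin at 195,140): plate corners are at (760,109), (752,325) and (200,308), and the grip runs from (45,297) to (155,300). The tab is at about (498,230), the brass ball plunger at (427,290), the notch at (569,299), and the punch top at (259,190). In the scene crop (scale 4.6, origin at 225,180), the grip runs from (180,328) to (250,253), the tab top is at about (336,180), the plunger at (350,272) and the notch screw at (436,213).

```bash
python3 - <<'E'
from h import *
T=lambda u,v:((u+.5)/4.7+195-.5,(v+.5)/4.7+140-.5)
S=lambda u,v:((u+.5)/4.6+225-.5,(v+.5)/4.6+180-.5)
# plate corners in press frame -> rigid fit
loc=np.array([[100,-340],[-65,-340],[-65,70]])/1e3
W=np.array([onz("top",*T(*p),.012)[:2] for p in[(760,109),(752,325),(200,308)]])
W2=np.array([onz("scene",*S(*p),.012)[:2] for p in[(366,34),(533,120),(236,490)]])
def fit(l,w):
    H=(l-l.mean(0)).T@(w-w.mean(0));U,_,V=np.linalg.svd(H);R=V.T@U.T
    return R,w.mean(0)-R@l.mean(0)
for l,w in((loc,W),(loc,W2),(np.r_[loc,loc],np.r_[W,W2])):
    R,t=fit(l,w);print("yaw",np.degrees(np.arctan2(R[1,0],R[0,0])),"base",t.round(4),"res mm",((l@R.T+t-w)*1e3).round(1).tolist())
f=lambda X:(R.T@(np.array(X)[:2]-t)*1e3).round(1)
def show(n,X): print(n,np.round(X,4),"press mm",f(X))
g,e=two(S(215,290),T(100,298));show("grip 2view",g);print(e)
show("grip z.272",onz("top",*T(100,298),.272)); show("grip scene z.272",onz("scene",*S(215,290),.272))
show("punch top",onz("top",*T(259,190),.247))
show("tab top",onz("top",*T(498,201),.084)); 
P,e=two(S(350,272),T(427,290));show("plunger",P);print(e)
show("notch top",onz("top",*T(569,293),.04));P,e=two(S(436,213),T(569,309));show("screw",P);print(e)
show("tab top center scene",onz("scene",*S(336,180),.084))
show("block corner",onz("top",*T(343,252),.076))
show("jar",onz("top",*T(55,180),.08))
print(grasp_offset if not callable(grasp_offset) else grasp_offset())
E
```

```text
yaw -1.6456133825863721 base [0.5747 0.1971] res mm [[1.3, 0.9], [-1.7, -0.4], [0.4, -0.5]]
yaw -2.0473838072028485 base [0.5742 0.1975] res mm [[0.4, 0.9], [-0.9, -3.4], [0.5, 2.4]]
yaw -1.8456917759888471 base [0.5745 0.1973] res mm [[-0.1, 0.8], [-3.1, 0.1], [0.4, -0.0], [1.9, 1.0], [0.5, -3.8], [0.4, 2.0]]
grip 2view [0.499  0.2848 0.2758] press mm [-78.3  85. ]
0.0011305706580448604
grip z.272 [0.4998 0.2859 0.272 ] press mm [-77.5  86.1]
grip scene z.272 [0.5002 0.2824 0.272 ] press mm [-77.   82.6]
punch top [0.571  0.1923 0.247 ] press mm [-3.4 -5.1]
tab top [0.5844 0.0463 0.084 ] press mm [  14.7 -150.6]
plunger [0.523  0.0979 0.0605] press mm [ -48.2 -101. ]
0.0015565424745743817
notch top [ 0.5224 -0.0047  0.04  ] press mm [ -45.5 -203.5]
screw [ 0.5115 -0.0048  0.0257] press mm [ -56.5 -204. ]
0.00043208776407511904
tab top center scene [0.5675 0.0471 0.084 ] press mm [  -2.1 -150.3]
block corner [0.5479 0.1569 0.076 ] press mm [-25.3 -41.3]
jar [0.5978 0.3632 0.08  ] press mm [ 17.9 166.6]
0.0187
```

```bash
python3 -m handwheel '[2,3.2,1.5,0,0,5,1, 4,6.4,3,0,0,10,1, 6,9.6,4.5,0,0,15,1, 8,12.8,6,0,0,20,1, 10,16,7.5,0,0,25,1, 12,19.2,9,0,0,30,1, 14,22.4,10.5,0,0,35,1, 16,25.6,12,0,0,40,1]' 40
```

```text
t: 0.77
eef_pos: [0.4414, -0.3553, 0.3509]
tool_rot: [-0.001, 0.844, 0.536, -0.001]
contact_force: [1.9, -0.2, 0.4]
gripper_width: 0.999
```

```bash
python3 -m handwheel '[0.5,4,0,0,0,3,1, 1,8,0,0,0,6,1, 1.5,12,0,0,0,9,1, 2,16,0,0,0,12,1, 2.5,20,0,0,0,15,1, 3,24,0,0,0,18,1, 3.5,28,0,0,0,21,1, 4,32,0,0,0,23.3,1]'; python3 -m handwheel '[0.3,4,0,0,0,0,1, 0.6,8,0,0,0,0,1, 0.9,12,0,0,0,0,1, 1.2,16,0,0,0,0,1, 1.4,20,0,0,0,0,1, 1.6,24,0,0,0,0,1, 1.8,28,0,0,0,0,1, 1.9,32.5,0,0,0,0,1]'; python3 - <<'E'
from h import *
o=get_obs();print(o["eef_pos"],o["tool_rot"],o["contact_force"],np.round(o["q"],2))
a=read_camera("top")[120:240,170:370,::-1];b=read_camera("scene")[140:310,220:380,::-1]
cv2.imwrite("pics/c1.png",np.hstack([cv2.resize(a,(500,300),interpolation=2),cv2.resize(b,(282,300),interpolation=2)]))
E
```

```text
t: 1.43
eef_pos: [0.4809, -0.0334, 0.3508]
tool_rot: [-0.001, 0.717, 0.697, -0.001]
contact_force: [1.5, -0.6, -0.2]
gripper_width: 0.999
t: 2.1
eef_pos: [0.4998, 0.2894, 0.3504]
tool_rot: [-0.0, 0.718, 0.696, -0.001]
contact_force: [0.1, 0.3, 0.2]
gripper_width: 0.995
[0.49981542 0.28942059 0.350394  ] [-4.33585116e-04  7.17910349e-01  6.96134013e-01 -1.40645031e-03] [0.13474446 0.26102817 0.189353  ] [-0.07  0.31 -0.72  1.6   0.21  1.32 -0.84]
```

View pics/c1.png

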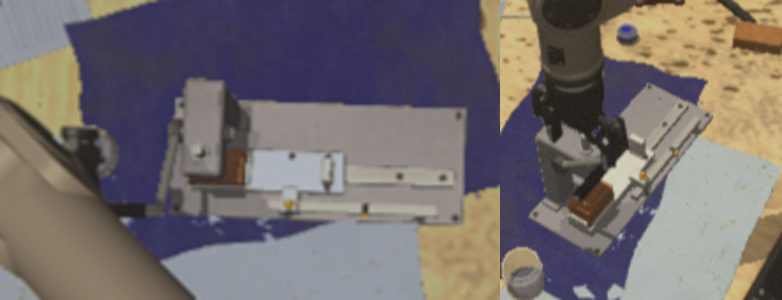

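The hand is over the grip with a finger either side, so I'll descend and close.

```bash
python3 -m handwheel '[0,0.2,-3,0,0,0,1, 0,0.2,-6,0,0,0,1, 0,0.2,-8.5,0,0,0,1, 0,0.2,-9.8,0,0,0,1, 0,0.2,-9.8,0,0,0,1, 0,0.2,-9.8,0,0,0,0, 0,0.2,-9.8,0,0,0,0, 0,0.2,-9.8,0,0,0,0]' 40; python3 -m handwheel '[0,0,0,0,0,0,0, 0,0,0,0,0,0,0, 0,0,0,0,0,0,0, 0,0,0,0,0,0,0]'
```

```text
t: 2.87
eef_pos: [0.4977, 0.2987, 0.2542]
tool_rot: [-0.003, 0.714, 0.7, 0.001]
contact_force: [0.3, 0.0, -1.1]
gripper_width: 0.607
t: 3.2
eef_pos: [0.4985, 0.2991, 0.2551]
tool_rot: [-0.002, 0.714, 0.7, 0.002]
contact_force: [1.2, 1.2, 1.6]
gripper_width: 0.192
```

```bash
python3 -m handwheel '[0,-0.3,0,0,0,0,0, 0,-0.3,0,0,0,0,0]'; python3 -c "
from h import *
o=get_obs();print(np.round(o['q'],2),o['eef_pos'],o['contact_force'])"
```

```text
t: 3.37
eef_pos: [0.4992, 0.299, 0.256]
tool_rot: [-0.004, 0.714, 0.7, 0.005]
contact_force: [4.2, 9.4, -2.6]
gripper_width: 0.192
[-0.09  0.38 -0.71  1.73  0.26  1.12 -0.89] [0.49916634 0.29901378 0.25597108] [ 4.15155707  9.42285694 -2.62705836]
```

```bash
python3 -m handwheel '[-0.65,0,-0.83,0,0,0,0, -1.23,0,-1.71,0,0,0,0, -1.74,0.05,-2.62,0,0,0,0, -2.19,0.07,-3.57,0,0,0,0, -2.56,0.08,-4.56,0,0,0,0, -2.85,0.1,-5.56,0,0,0,0, -3.07,0.1,-6.6,0,0,0,0, -3.21,0.1,-7.63,0,0,0,0]'
```

```text
t: 4.03
eef_pos: [0.468, 0.3002, 0.1808]
tool_rot: [-0.003, 0.714, 0.7, 0.007]
contact_force: [0.5, -2.0, 9.0]
gripper_width: 0.193
```

```bash
python3 -m handwheel '[-0.07,0,-1.1,0,0,0,0, -0.1,0,-2.15,0,0,0,0, 0,0,-3.2,0,0,0,0, 0.15,0,-3.8,0,0,0,0, 0.2,0,-4.3,0,0,0,0, 0.2,0,-4.6,0,0,0,0, 0.2,0,-4.8,0,0,0,0, 0.2,0,-4.9,0,0,0,0]'
```

```text
t: 4.7
eef_pos: [0.4691, 0.3001, 0.1322]
tool_rot: [-0.003, 0.714, 0.7, 0.006]
contact_force: [-4.4, -2.8, 9.8]
gripper_width: 0.195
```

```bash
python3 -m handwheel '[0,0,-0.2,0,0,0,0, 0,0,-0.4,0,0,0,0, 0,0,-0.6,0,0,0,0, 0,0,-0.6,0,0,0,0]'; python3 - <<'E'
from h import *
b=read_camera("scene")[160:310,220:370,::-1];a=read_camera("top")[120:240,170:320,::-1]
cv2.imwrite("pics/c2.png",np.hstack([cv2.resize(b,(450,450),interpolation=2),cv2.resize(a,(338,450),interpolation=2)]))
print(get_obs()["contact_force"])
E
```

```text
t: 5.03
eef_pos: [0.4697, 0.3002, 0.1289]
tool_rot: [-0.002, 0.714, 0.7, 0.006]
contact_force: [-5.7, -6.4, 24.7]
gripper_width: 0.19
[-5.67938306 -6.35570391 23.67596213]
```

View pics/c2.png

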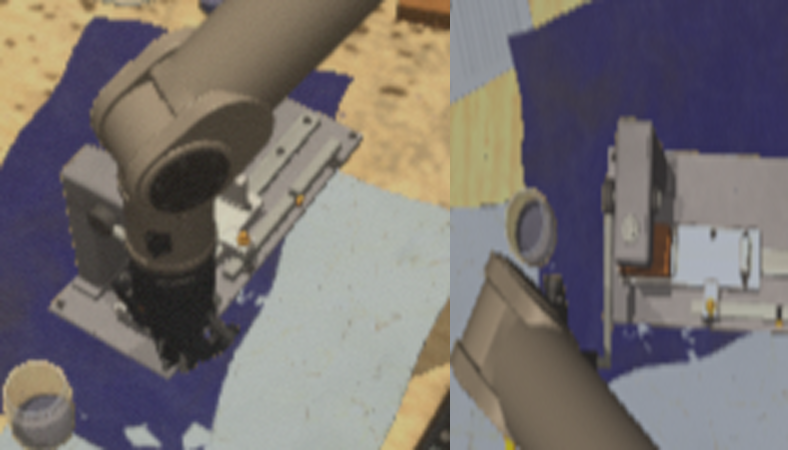

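The lever arm is now level and the force has jumped from the 9 N spring load to 24 N, so this looks like the stop. I'll press slightly more to confirm it, then ease back.

```bash
python3 -m handwheel '[0,0,-0.6,0,0,0,0, 0,0,-0.8,0,0,0,0, 0,0,-0.8,0,0,0,0]'
```

```text
t: 5.38
eef_pos: [0.4702, 0.3007, 0.1263]
tool_rot: [0.0, 0.714, 0.7, 0.007]
contact_force: [-14.7, -13.6, 49.9]
gripper_width: 0.192
```

```bash
python3 -m handwheel '[-0.1,0,0.36,0,0,0,0, -0.17,0,0.77,0,0,0,0, -0.24,0,1.19,0,0,0,0, -0.29,0,1.61,0,0,0,0, -0.33,0,2.02,0,0,0,0, -0.36,0,2.44,0,0,0,0, -0.38,0,2.86,0,0,0,0, -0.38,0,3.28,0,0,0,0]'
```

```text
t: 6.05
eef_pos: [0.4667, 0.3006, 0.1594]
tool_rot: [0.0, 0.714, 0.7, 0.007]
contact_force: [3.4, -0.3, 2.6]
gripper_width: 0.195
```

```bash
python3 -m handwheel '[-0.02,0,0.39,0,0,0,0, 0,0,0.81,0,0,0,0, 0.04,0,1.23,0,0,0,0, 0.08,0,1.65,0,0,0,0, 0.14,0,2.06,0,0,0,0, 0.22,0,2.48,0,0,0,0, 0.3,0,2.89,0,0,0,0, 0.4,0,3.3,0,0,0,0]'
```

```text
t: 6.72
eef_pos: [0.4722, 0.3004, 0.1927]
tool_rot: [0.001, 0.715, 0.7, 0.008]
contact_force: [11.9, 0.8, -3.2]
gripper_width: 0.192
```

```bash
python3 -m handwheel '[0.26,0,0.37,0,0,0,0, 0.38,0,0.77,0,0,0,0, 0.51,0,1.17,0,0,0,0, 0.66,0,1.57,0,0,0,0, 0.81,0,1.96,0,0,0,0, 0.98,0,2.34,0,0,0,0, 1.16,0,2.72,0,0,0,0, 1.35,0,3.09,0,0,0,0]'
```

```text
t: 7.38
eef_pos: [0.4846, 0.3, 0.2236]
tool_rot: [0.0, 0.714, 0.7, 0.007]
contact_force: [-5.2, -1.6, 1.6]
gripper_width: 0.194
```

```bash
python3 -m handwheel '[0.17,0,0.37,0,0,0,0, 0.38,0,0.73,0,0,0,0, 0.6,0,1.09,0,0,0,0, 0.84,0,1.44,0,0,0,0, 1.09,0,1.78,0,0,0,0, 1.34,0,2.11,0,0,0,0, 1.6,0,2.44,0,0,0,0, 1.75,0,2.65,0,0,0,0]'; python3 -m handwheel '[0.1,0,0.2,0,0,0,0, 0.15,0,0.4,0,0,0,0, 0.15,0,0.4,0,0,0,0]'
```

```text
t: 8.05
eef_pos: [0.5, 0.2994, 0.248]
tool_rot: [-0.001, 0.714, 0.7, 0.004]
contact_force: [-6.4, 2.9, -19.2]
gripper_width: 0.197
t: 8.3
eef_pos: [0.4998, 0.2993, 0.2482]
tool_rot: [-0.003, 0.714, 0.7, 0.002]
contact_force: [1.1, 6.4, -27.0]
gripper_width: 0.196
```

The top stop resists with -27 N, so the lever is at rest. I'll relax, open, rise and look.

```bash
python3 -m handwheel '[0,0,-0.1,0,0,0,0, 0,0,-0.1,0,0,0,0.4, 0,0,-0.1,0,0,0,1, 0,0,-0.1,0,0,0,1, 0,0,-0.1,0,0,0,1, 0,0,-0.1,0,0,0,1, 0,0,-0.1,0,0,0,1, 0,0,-0.1,0,0,0,1]'; python3 -m handwheel '[0,0,2,0,0,0,1, 0,0,5,0,0,0,1, 0,0,9,0,0,0,1, 0,0,12,0,0,0,1, 0,-4,12,0,0,-7,1, 1,-8,12,0,0,-14,1, 2,-12,12,0,0,-21,1, 3,-16,12,0,0,-28,1]'
```

```text
t: 8.97
eef_pos: [0.5001, 0.2993, 0.2475]
tool_rot: [-0.002, 0.714, 0.7, 0.002]
contact_force: [-0.0, -0.1, 0.7]
gripper_width: 1.001
t: 9.63
eef_pos: [0.5301, 0.1377, 0.3681]
tool_rot: [-0.001, 0.863, 0.505, 0.003]
contact_force: [1.5, 0.5, -0.4]
gripper_width: 0.999
```

```bash
python3 -m handwheel '[0.5,-1.5,0,0,0,-7,1, 1,-3,0,0,0,-14,1, 1.5,-4.5,0,0,0,-21,1, 2,-6,0,0,0,-28,1, 2.5,-7.5,0,0,0,-35,1, 3,-8.5,-2,0,0,-42,1, 3.5,-9,-5,0,0,-49,1, 3.9,-9,-8,0,0,-56,1]'; python3 -m handwheel '[0,0,-3,0,0,-6.5,1, 0,0,-6,0,0,-6.5,1, 0,0,-9,0,0,-6.5,1, 0,0,-11,0,0,-6.5,1, 0,0,-11,0,0,-6.5,1]'; python3 - <<'E'
from h import *
o=get_obs();print(o["eef_pos"],o["tool_rot"],np.round(o["q"],2))
a=read_camera("top")[120:240,170:370,::-1];b=read_camera("scene")[140:310,220:380,::-1]
cv2.imwrite("pics/c3.png",np.hstack([cv2.resize(a,(420,252*1),interpolation=2),cv2.resize(b,(378,252),interpolation=2)]))
b=read_camera("scene")[150:310,200:360,::-1];cv2.imwrite("pics/c4.png",cv2.resize(b,(600,600),interpolation=2))
E
```

```text
t: 10.3
eef_pos: [0.5703, 0.0458, 0.2881]
tool_rot: [0.001, 0.999, 0.036, 0.005]
contact_force: [0.6, -0.2, -0.5]
gripper_width: 0.999
t: 10.72
eef_pos: [0.5673, 0.0452, 0.1736]
tool_rot: [0.002, 1.0, -0.02, 0.001]
contact_force: [-0.4, 0.5, 0.2]
gripper_width: 1.002
[0.56726064 0.04518033 0.17360824] [ 0.00166606  0.99978839 -0.0204752   0.00108382] [ 0.1   0.39 -0.36  1.85  0.17  0.93 -1.96]
```

View pics/c4.png

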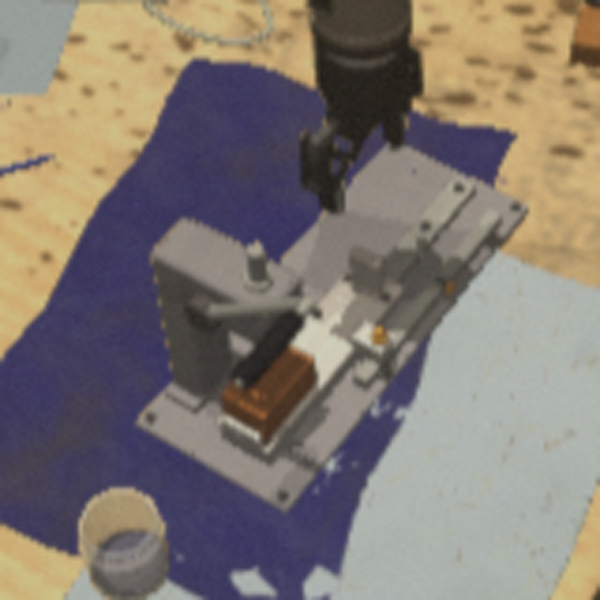

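The lever is back at rest, the sled hasn't moved, and the hand is above the tab at about (365,265). I'll descend around it.

```bash
python3 -m handwheel '[0.1,0.1,-3,0,0,0,1, 0.2,0.2,-6,0,0,0,1, 0.2,0.2,-8,0,0,0,1, 0.2,0.2,-10,0,0,0,1, 0.2,0.2,-11.5,0,0,0,1, 0.2,0.2,-12.4,0,0,0,1, 0.2,0.2,-12.5,0,0,0,1]'; python3 -m handwheel '[0,0,0,0,0,0,0.5, 0,0,0,0,0,0,0, 0,0,0,0,0,0,0, 0,0,0,0,0,0,0, 0,0,0,0,0,0,0, 0,0,0,0,0,0,0, 0,0,0,0,0,0,0, 0,0,0,0,0,0,0]' 40
```

```text
t: 11.45
eef_pos: [0.5735, 0.0481, 0.0543]
tool_rot: [0.001, 1.0, -0.021, 0.006]
contact_force: [0.3, 0.0, -0.2]
gripper_width: 1.002
t: 12.12
eef_pos: [0.5738, 0.0464, 0.055]
tool_rot: [0.002, 1.0, -0.021, 0.006]
contact_force: [-1.9, -4.4, 6.3]
gripper_width: 0.159
```

```bash
python3 -m handwheel '[0,-0.5,0,0,0,0,0, -0.03,-1.5,0,0,0,0,0, -0.08,-2.5,0,0,0,0,0, -0.11,-3.5,0,0,0,0,0, -0.15,-4.5,0,0,0,0,0, -0.18,-5.5,0,0,0,0,0, -0.21,-6.5,0,0,0,0,0, -0.24,-7.5,0,0,0,0,0]'; python3 -m handwheel '[0,-0.3,0,0,0,0,0, 0,-0.6,0,0,0,0,0, 0,-0.9,0,0,0,0,0, 0,-1.2,0,0,0,0,0, 0,-1.4,0,0,0,0,0]'; python3 - <<'E'
from h import *
o=get_obs();print(o["eef_pos"],o["contact_force"])
b=read_camera("scene")[170:290,260:380,::-1];cv2.imwrite("pics/c5.png",cv2.resize(b,(600,600),interpolation=2))
E
```

```text
t: 12.78
eef_pos: [0.5715, -0.0261, 0.0551]
tool_rot: [0.0, 1.0, -0.019, 0.006]
contact_force: [0.9, 7.0, -0.6]
gripper_width: 0.157
t: 13.2
eef_pos: [0.5711, -0.0397, 0.0551]
tool_rot: [0.0, 1.0, -0.019, 0.006]
contact_force: [-3.4, 2.5, 1.9]
gripper_width: 0.158
[ 0.57111095 -0.03966163  0.0550634 ] [-3.43555789  2.54350122  1.89962738]
```

View pics/c5.png

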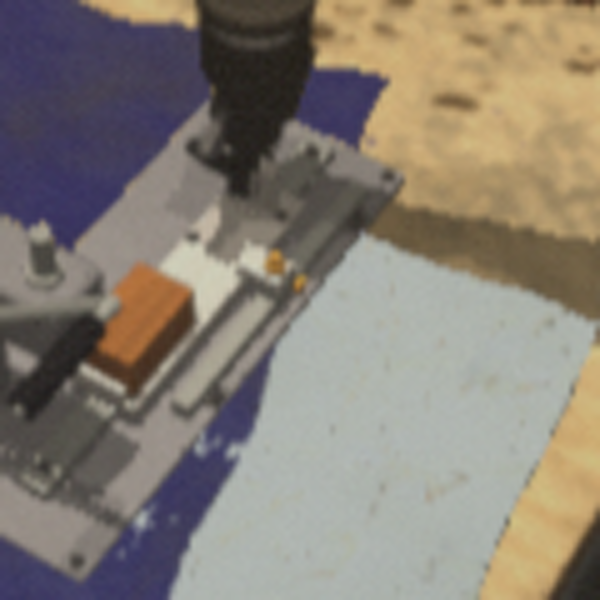

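The sled carries the block along: the plunger is at (275,262), just short of the notch screw at (299,283). From here I'll creep while watching the y force.

```bash
python3 -m handwheel '[0,-0.2,0,0,0,0,0, -0.02,-0.4,0,0,0,0,0, -0.03,-0.6,0,0,0,0,0, -0.03,-0.8,0,0,0,0,0, -0.04,-1.0,0,0,0,0,0, -0.04,-1.1,0,0,0,0,0]'; for i in 1 ; do python3 -m handwheel '[0,-0.1,0,0,0,0,0, 0,-0.2,0,0,0,0,0]'; python3 -m handwheel '[0,-0.1,0,0,0,0,0, 0,-0.2,0,0,0,0,0]';python3 -m handwheel '[0,-0.1,0,0,0,0,0, 0,-0.15,0,0,0,0,0]'; done
```

```text
t: 13.75
eef_pos: [0.5707, -0.053, 0.0551]
tool_rot: [0.001, 1.0, -0.02, 0.006]
contact_force: [-0.7, 0.2, 0.6]
gripper_width: 0.156
t: 13.92
eef_pos: [0.5706, -0.0562, 0.055]
tool_rot: [0.002, 1.0, -0.02, 0.006]
contact_force: [-1.4, -0.9, 0.4]
gripper_width: 0.159
t: 14.08
eef_pos: [0.5705, -0.0573, 0.055]
tool_rot: [0.001, 1.0, -0.02, 0.006]
contact_force: [-1.9, 5.5, 1.3]
gripper_width: 0.155
t: 14.25
eef_pos: [0.5705, -0.0575, 0.055]
tool_rot: [0.0, 1.0, -0.019, 0.006]
contact_force: [-1.4, 5.7, 1.0]
gripper_width: 0.155
```

Resistance appears at about 104 mm, matching the measured notch. I'll do a gentle back-pull test, then return to neutral and look.

```bash
python3 -m handwheel '[0,0.15,0,0,0,0,0, 0,0.2,0,0,0,0,0, 0,0.2,0,0,0,0,0]'; python3 -m handwheel '[0,0,0,0,0,0,0, 0,0,0,0,0,0,0, 0,0,0,0,0,0,0]'; python3 - <<'E'
from h import *
a=read_camera("top");c=a[165:225,230:330,::-1];b=read_camera("scene")[180:270,270:370,::-1]
cv2.imwrite("pics/c6.png",np.hstack([cv2.resize(b,(400,360),interpolation=2),cv2.resize(c,(400,360),interpolation=2)]))
E
```

```text
t: 14.5
eef_pos: [0.5705, -0.0573, 0.0551]
tool_rot: [0.001, 1.0, -0.02, 0.006]
contact_force: [-0.5, -4.2, 1.5]
gripper_width: 0.159
t: 14.75
eef_pos: [0.5705, -0.0574, 0.0551]
tool_rot: [0.001, 1.0, -0.02, 0.006]
contact_force: [-0.7, -1.8, 0.9]
gripper_width: 0.157
```

View pics/c6.png

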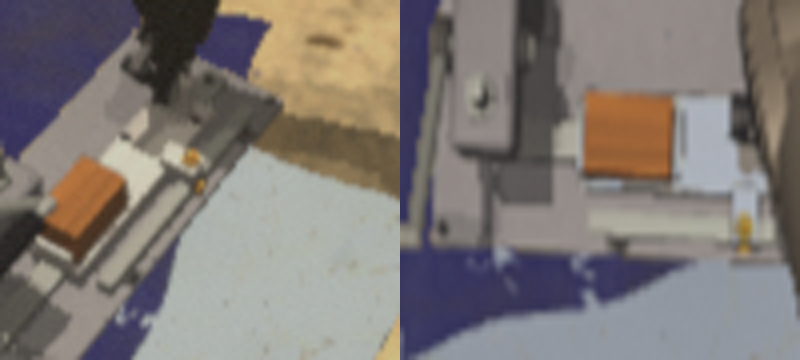

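The plunger (743,225) lines up with the notch screw, and both the push and the pull were resisted without movement, so the ball is seated.

```bash
python3 -c "
from h import *
print(hand_in());o=get_obs();print(o['t'],o['eef_pos'],o['contact_force'],o['gripper_width'])"
```

```text
the job is handed in; nothing more can be done
None
the job is handed in; nothing more can be done
```

The press was stamped, the lever eased back to rest, and the sled slid into the notch. I handed the job in at about 14.8 s, still pinching the tab.

- **Lever:** I gripped the cross grip and pulled it down to a hard stop. The force there rose from about 10 N to 50 N as I pressed on. I then eased it back at about 0.35 rad/s, keeping hold of it until it reached its top stop, and a picture after release showed it at rest.
- **Sled:** I pinched the tab and slid the sled about 104 mm; my estimate from the images was 103 mm. In the last check the sled moved only about 0.2 mm under a gentle push of about 5.7 N and a pull of about 4.2 N. The brass plunger lined up with the notch screw.

**Checks that disagreed or were unclear:**
- The fingers ended about 6 mm lower at the bottom stop than the geometry predicts, probably from slipping a little on the grip. The force rise still showed the stop.
- I pressed up to 50 N at the bottom stop. That was through the finger pads, and I take the 40 N limit to cover only the arm and the gripper's body.
- No stamp mark on the block could be made out at the camera's resolution.
- The 4 mm drop of the ball was judged from the resistance and alignment, not measured.
- The jar, sanding block and screwdriver were not approached, but I did not measure their positions again.

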